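Press the cap mat onto a deep-well plate

ROBOT

A 7-joint arm with a two-finger parallel gripper is mounted at the origin on the work surface. World frame = base frame: x ahead of the robot, y to its left, z up, the work surface at z = 0. Lengths are in m, angles in rad, forces in N, time in s.
With the tool pointing down it reaches from about 0.425 to 0.825 m from the base axis. Payload 3.6 kg.
Tool frame: the origin (TCP) lies at the very end of the fingers, on their centre line; the grasp point (between the pads) lies env.tcp_to_grasp behind it (env.tcp_to_grasp is the distance from the TCP to the grasp point, in m); z points along the fingers, y is the direction in which the jaws open and shut (so a half turn about z gives the same grasp; the last joint's range is limited). The gripper opens to 93 mm and grips with 3 to 60 N. Pads are 15 mm wide; open, the fingers measure 128 mm over their backs; the gripper's body (75 mm by 188 mm) begins 65 mm behind the grasp point.
Start: joints at [-1.294, 0.615, -0.013, 1.423, 0.008, 1.103, -0.04], TCP at [0.194, 0.62, 0.219] pointing down, gripper open.
Joint ranges: [-3.12, 3.12], [-0.3, 2.06], [-1.34, 1.32], [0.26, 2.42], [-1.36, 4.5], [0.01, 1.98], [-2.84, 2.84]. Speed limits (rad/s): [2.79, 2.79, 3.14, 3.14, 3.14, 3.14, 3.14].

INTERFACE

Orientations are given as [roll, pitch, yaw] about the fixed x, y, z axes, in that order (R = Rz(yaw) Ry(pitch) Rx(roll)).
In Python, from cell import status, eyes, hand_in, env gives the robot as it stands.
- The arm moves only by the tool move_arm, never from a script. Its arguments are lists of equal length, an entry for each row: "dp": the shift along the tool's x, y, z in cm, a list of three; "dr": the turn, a rotation vector about the tool's x, y, z in rad, a list of three; "fingers": the finger opening in cm, from 0 to 9.3. In form: {"dp": [[tx, ty, tz], ...], "dr": [[wx, wy, wz], ...], "fingers": [fingers, ...]}. A call has 1 to 10 rows; each row is the pose to reach, as a shift and turn from the pose commanded when the call began, along the tool's axes at that moment; what a row does not reach only later rows make up. A row lasts 1/10 s, in which the tool goes at most 50 mm and 8.59 degrees, less where a joint would pass 70% of its speed; a pose out of reach is approached as far as the arm can. A call with a gripper value outside its range is refused whole. The fingers move at their own pace and stop on an object; "force" is the grip in N (left out, the last holds). Time passes only in rows, so rows that repeat a pose let the fingers close. It gives the time, the measured TCP pose, the force and the opening at its end, in the units of the state.
- status.get_state(): the state, without advancing time (a new reading comes with each control period).
- eyes.camera(name): name is "scene" or "top"; returns the picture (480x640x3 uint8, blue, green, red); there is no depth.
- eyes.camera_params(name): a dict with "mtx" (3x3 intrinsics, pixels), "R" (3x3) and "t" (3): a world point X has camera coordinates R X + t. Camera axes: x right, y down, z forward; pixel columns grow to the right and rows downward; lengths in m; the calibration is good to about 2 mm. A picture is of the moment at which its call begins. camera_params takes no time and is no camera call.
- hand_in(): hands the job in, once; it reports no verdict.
The state is a dict: "t": time; "joints": joint angles; "joint_velocities": joint speeds; "joint_torque": joint torques, N m; "tcp_pos": TCP position; "orientation": TCP orientation; "ft_force": force on the tool from outside, world axes, zero at the start; "moment": the same for the moment, N m; "gripper_width": finger opening in m.
Only numpy, scipy, OpenCV 4.12 (cv2) and the standard library are available. Lean on these libraries where they do the work, as an engineer would, in place of code of your own. Each camera call takes 0.05 s, during which the arm holds its last target. There are 200 camera calls.

TASK

Seal the deep-well plate on the bench press: push the carrier with the plate fully home under the press head, and only then swing the cam lever at the press's side over towards the front until it has lifted the platen to its highest point. Past that point the platen drops again, and the lever springs back if let go, so stop at the highest point and finish while still holding the lever there. Leave everything else on the bench as it is.

Things in the scene. Friction and masses are not known exactly. Their poses are not given: they have to be found in the camera images.
- press: White hand press, fixed: foot plate 250 x 180 mm, two rails in front, four posts, head block 130 deep x 184 wide, underside 126 mm and top 175 mm above the bench. Origin on the bench under the head's centre, 64 mm behind its front face. Its x points from the front (knob side, nearest the robot) to the back, y to the left seen from the robot, z up.
- carrier (a joint): Position of the plate carrier (aluminium frame with a shallow nest) on its rails: 0 = fully out in front of the head, 0.100 m = fully home at its stop, with the plate under the head. It slides along the press's +x, needs about 3 N, and stays where it is left.
- carrier_knob (a point): Centre of the carrier's grey round pull knob: 28 mm in diameter, 28 mm long along the press's x, 76 mm above the bench, on a stem 42 mm long in front of the frame. Its flat front face is 14 mm in front of this point. At home this point is still 50 mm in front of the head; only the 12 mm thick foot plate is below it, nothing above.
- carrier_nest (a point): Centre of the carrier's nest floor, 78 mm above the bench, which moves with the carrier. The nest has a 7 mm high rim with 1.5 mm of play round the plate.
- lever (a joint): Angle of the cam lever: 0 = at rest, standing up (5 degrees behind vertical); grows as it swings to the front of the press (towards the robot). Platen highest at 1.22 rad: the lever then slopes forward 25 degrees above level, in line with the black mark on its hub's disc. Stop at 1.65 rad. A spring always pushes it back to 0, at the grip with 2.5 N at rest, 5 to 9 N further on.
- lever_grip (a point): Centre of the lever's grip: grey bar 24 mm in diameter, 84 mm long, lying level along the press's y and sticking out to the right (-y) of the lever's steel arm, 150 mm from the pivot. 185 mm above the bench at rest, 99 mm at the highest lift. The arm is 48 mm to the left of this point and runs down from the grip; nothing is above it.
- lever_hinge (a point): A point on the lever's pivot axis (which runs along the press's y), straight across from the centre of the grip; 36 mm above the bench. The grip's centre runs on a circle of 150 mm radius about it, in the plane of the press's x and z.
- platen (a joint): Lift of the platen, the aluminium plate under the carrier that the cam raises: 0 = down, 0.0188 m = highest, at lever angle 1.22. Flat at the top: 0.25 mm lower at 0.125 rad either side, 1 mm lower at 0.25 rad, 2.8 mm lower at the stop. It rises through the carrier's frame and lifts the plate about 10 mm, against the pad.
- mat (a joint): How far the cap mat is pressed into the plate: 0 = lying 3 mm proud, 0.003 m = fully seated. It takes about 8 N spread over the mat, which the press gives, and stays seated.
- pad: Black rubber pad under the head, 92 x 136 mm, its face 119 mm above the bench (4 mm above the mat when the carrier is home). It is sprung and gives way upwards by a few mm.
- plate_mid (a point): Centre of the loose milky deep-well plate with the grey cap mat laid on it, which lies in the carrier's nest: 85.5 mm (press x) x 127.8 mm (press y) x 30 mm high, the mat's top 37 mm above its underside. This point is 15 mm above its underside. z is its upward axis. It need not be touched.
- plate: The same plate; origin at the centre of its underside.
- foam_rack: Bystander: white foam rack 95 x 120 x 40 mm with five thin tubes, 116 mm high in all. Origin at the centre of its underside.
- big_rack: Bystander: white foam rack 95 x 95 x 42 mm with three thick tubes, 126 mm high in all. Origin at the centre of its underside.
- tip_box: Bystander: grey pipette-tip box with clear lid, 85 x 120 x 68 mm. Origin at the centre of its underside.
- spare_plate: Bystander: open deep-well plate without a mat, lying on the bench, 85.5 x 127.8 x 30 mm. Origin at the centre of its underside.
- bottle: Bystander: brown bottle, 64 mm in diameter, 130 mm high. Origin at the centre of its underside.
- marker: Bystander: white marker pen with a dark cap lying on the bench, 115 mm long along its x, 13.5 mm thick. Origin at the centre of its underside.
- beaker: Bystander: glass beaker, 68 mm in diameter, 85 mm high. Origin at the centre of its underside.

How it is judged:
On the way, in this order (a step that is already met when the one before it is completed fails the run):
1. the carrier is fully home, with the lever still back at rest (value of joint carrier above 0.097 m and value of joint lever below 0.35 rad), for 0.2 s.
2. the platen is at its highest point and presses the mat home (value of joint carrier above 0.097 m and value of joint platen above 0.0178 m and value of joint mat above 0.0022 m and contact force between plate and pad above 8 N), for 0.3 s.
At the end, for the whole second after the job is handed in: The fingers still bear on the lever (over 1 N) and hold the platen within 1 mm of its highest (lift over 17.8 of 18.8 mm); carrier within 3 mm of its stop; plate over its nest within 5 mm and pressed on the pad with over 8 N; mat pressed in by over 2.2 of 3 mm (all of step 2 and contact force between the fingers and lever above 1 N and horizontal distance between plate_mid and carrier_nest below 0.005 m); the arm keeps its last pose, push and grip.
It fails at once if the lever was swung forward (more than 0.35 rad) before the carrier was fully home (value of joint lever above 0.35 rad and value of joint carrier below 0.096 m).
It fails at once if the plate tipped or jumped out of its nest (angle between plate_mid's own z axis and vertical above 0.15 rad or horizontal distance between plate_mid and carrier_nest above 0.008 m).
It fails at once if a tube rack or the tip box was knocked away or over (distance of any of foam_rack, big_rack, tip_box from where it was at the start of the episode above 0.025 m or angle between any of foam_rack, big_rack, tip_box's own z axis and vertical above 0.3 rad).
It fails at once if the spare plate, bottle, marker or beaker was knocked away or over (distance of any of spare_plate, bottle, marker, beaker from where it was at the start of the episode above 0.025 m or angle between any of spare_plate, bottle, beaker's own z axis and vertical above 0.3 rad).
It also fails if it takes over 50 s, if anything falls off the work surface, if the arm or the gripper's body presses on something with over 40 N, if the wrist force passes 120 N, or if a joint passes its speed limit or range.

## Working session

There is one attempt and no reset: what is moved stays moved. The work goes in short steps, Python scripts to look and compute and a tool call to move; the robot and the scene stay as the last step left them, time stands still between calls to the robot, and variables do not carry over. Pictures are saved under pics/ and viewed, about 8 in all and at most 12, crops included, and the job is handed in when it is done.

Besides the shell and the picture viewer there is one more tool, called after ">>>" in YAML: its name, and indented under it one key for each argument. move_arm: Moves the arm, as the interface text tells. Its arguments: {"type":"object","properties":{"dp":{"type":"array","items":{"type":"array","items":{"type":"number"}}},"dr":{"type":"array","items":{"type":"array","items":{"type":"number"}}},"fingers":{"type":"array","items":{"type":"number"}},"force":{"type":"number"}},"required":["dp","dr","fingers"]}

```bash
mkdir -p pics; python3 - <<'E'
from cell import status, eyes, env
import cv2
for n in("scene","top"):
    cv2.imwrite(f"pics/{n}0.png",eyes.camera(n)); p=eyes.camera_params(n); print(n,p["mtx"].tolist(),p["R"].round(4).tolist(),p["t"].round(4).tolist())
print(env.tcp_to_grasp, status.get_state())
E
```

```text
scene [[522.4699930439552, 0.0, 319.9287016833651], [0.0, 522.4699930439552, 238.0997423905248], [0.0, 0.0, 1.0]] [[0.2535, 0.9673, 0.0066], [0.5805, -0.1467, -0.8009], [-0.7738, 0.2069, -0.5987]] [-0.0949, -0.191, 1.9099]
top [[479.2819435344968, 0.0, 324.8980259795832], [0.0, 479.2819435344968, 243.24956496610767], [0.0, 0.0, 1.0]] [[-0.0252, -0.9995, -0.0174], [-0.9799, 0.0282, -0.1977], [0.1981, 0.0121, -0.9801]] [-0.0194, 0.5179, 1.1442]
0.0188 {'t': 0.1, 'joints': array([-1.29449502,  0.61580696, -0.01260767,  1.42472458,  0.00812585,
        1.10338755, -0.04039687]), 'joint_velocities': array([-1.34028279e-04,  5.97298949e-04,  1.21288402e-03, -3.27944253e-03,
       -3.39789186e-05, -1.66153100e-04,  6.27995386e-04]), 'joint_torque': array([ 1.08033379e-03, -4.60041547e+01,  2.09793826e-01, -1.66245264e+01,
       -6.12371787e-02,  1.68804597e-02,  8.18456692e-05]), 'tcp_pos': array([0.19361754, 0.61975657, 0.21761179]), 'orientation': array([-3.13931754e+00,  5.55460685e-05,  2.83886437e+00]), 'ft_force': array([0.7517543 , 0.58045983, 0.64835237]), 'moment': array([-0.01957373,  0.02279268, -0.00141787]), 'gripper_width': 0.09281620111206904}
```

View pics/scene0.png

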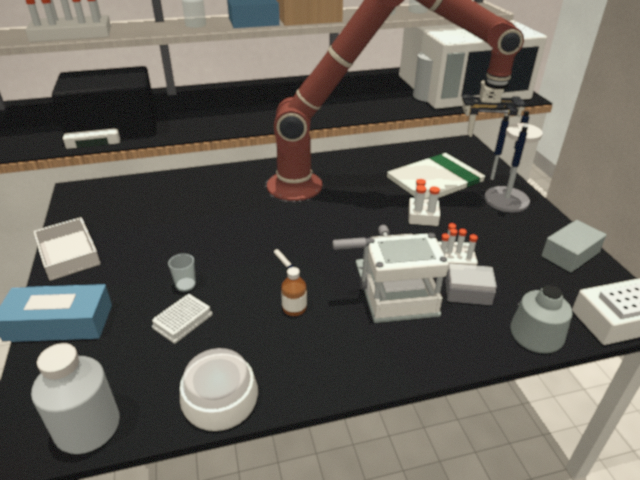

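View pics/top0.png

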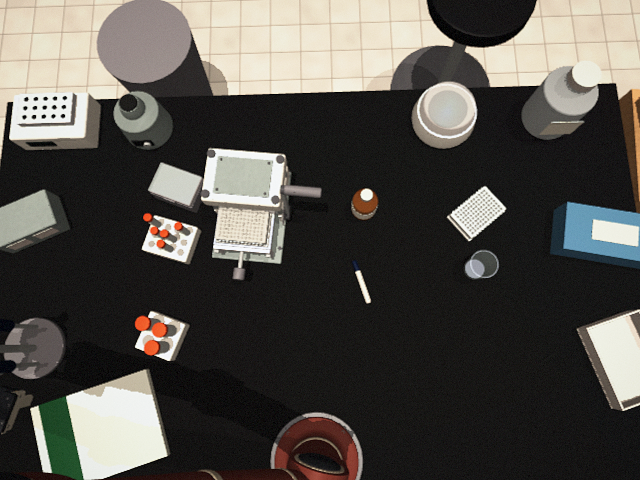

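The top view shows the press head at about (245,178), the knob at (239,272), and the grip from (285,190) to (320,192). The bystanders sit to its left and front. In the scene view the grip runs from about (335,244) to (365,242). I'll enlarge both.

```bash
python3 - <<'E'
import cv2,numpy as np
t=cv2.imread("pics/top0.png")[140:290,190:335]; s=cv2.imread("pics/scene0.png")[215:330,325:455]
a=cv2.resize(t,None,fx=4,fy=4,interpolation=cv2.INTER_CUBIC);cv2.imwrite("pics/t_crop.png",a)
a=cv2.resize(s,None,fx=5,fy=5,interpolation=cv2.INTER_CUBIC);cv2.imwrite("pics/s_crop.png",a)
E
```

```text
(no output)
```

View pics/t_crop.png

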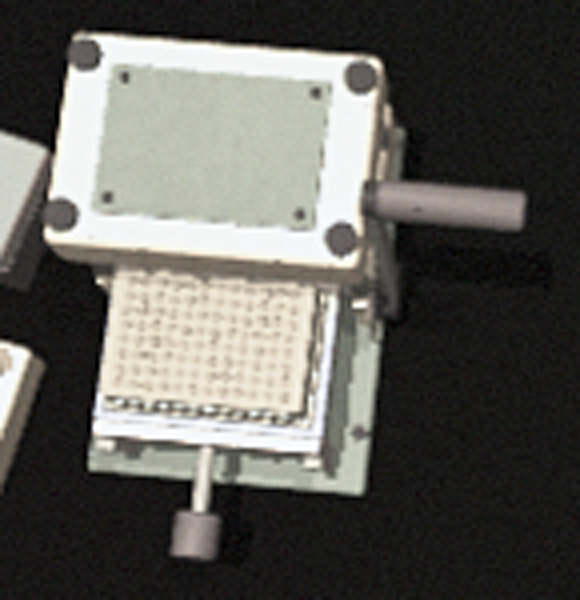

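View pics/s_crop.png

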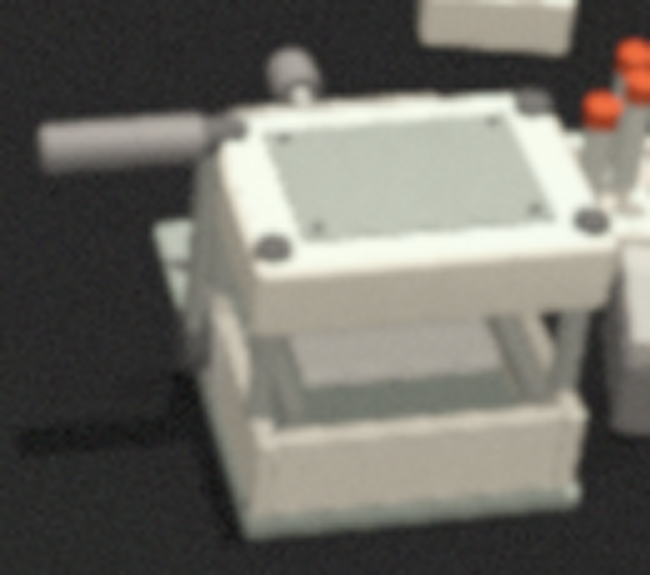

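The top crop (4x, offset 190,140) shows the post caps at (86,54), (361,76), (342,238) and (61,214), the knob at (195,535), and the grip from (380,200) to (525,210). In the scene crop (5x, offset 325,215) the caps are near (532,102), (592,220) and (273,247), the grip's free end is at (43,148), and the knob is at (291,72).

```bash
cat > h.py <<'E'
import numpy as np
from cell import eyes
P={n:eyes.camera_params(n) for n in("scene","top")}
def ray(n,uv):
    p=P[n];d=p["R"].T@np.linalg.inv(p["mtx"])@np.array([*uv,1.]);return -p["R"].T@p["t"],d/np.linalg.norm(d)
def onz(n,uv,z):
    c,d=ray(n,uv);return c+d*(z-c[2])/d[2]
def tri(a,b):
    A=0;B=0
    for n,uv in(("top",a),("scene",b)):
        c,d=ray(n,uv);M=np.eye(3)-np.outer(d,d);A=A+M;B=B+M@c
    return np.linalg.solve(A,B)
def proj(n,X):
    p=P[n];q=p["mtx"]@(p["R"]@X+p["t"]);return q[:2]/q[2]
T=lambda u,v:(190+(u-1.5)/4,140+(v-1.5)/4)
S=lambda u,v:(325+(u-2)/5,215+(v-2)/5)
E
python3 - <<'E'
from h import *
np.set_printoptions(precision=4,suppress=True)
bl,br,fr,fl=[onz("top",T(*u),.178) for u in((86,54),(361,76),(342,238),(61,214))]
print(bl,br,fr,fl,"c",(bl+br+fr+fl)/4)
for a,b in((bl,fl),(br,fr)): d=a-b;print("yaw x",np.degrees(np.arctan2(d[1],d[0])),np.linalg.norm(d))
for a,b in((bl,br),(fl,fr)): d=a-b;print("yaw y",np.degrees(np.arctan2(-d[0],d[1])),np.linalg.norm(d))
print("tri caps",tri(T(342,238),S(532,102)) ,tri(T(361,76),S(273,247)),tri(T(86,54),S(592,220)))
print("knob",onz("top",T(195,532),.080),tri(T(195,535),S(291,72)),onz("scene",S(291,72),.08))
print("grip ends top",onz("top",T(380,200),.185),onz("top",T(525,210),.185))
print("grip free end tri",tri(T(525,210),S(43,148)), onz("scene",S(43,148),.185))
g1,g2=onz("scene",S(210,138),.185),onz("scene",S(43,148),.185);print("scene grip",g1,g2)
print("foot",onz("top",T(88,470),.012),onz("top",T(363,495),.012))
E
```

```text
[0.7128 0.224  0.178 ] [0.6942 0.0641 0.178 ] [0.5971 0.0756 0.178 ] [0.6163 0.2362 0.178 ] c [0.6551 0.15   0.178 ]
yaw x -7.210073255972608 0.09729774078040809
yaw x -6.732060539536895 0.0976922033309001
yaw y -6.653576896952648 0.16096561026069917
yaw y -6.79487460217592 0.1617772919602611
tri caps [0.6259 0.1468 0.1882] [0.6956 0.0646 0.1745] [0.7146 0.2255 0.1743]
knob [0.4452 0.1768 0.08  ] [0.4426 0.1754 0.0841] [0.4373 0.177  0.08  ]
grip ends top [0.6167 0.0531 0.185 ] [ 0.6083 -0.0289  0.185 ]
grip free end tri [ 0.6076 -0.0283  0.1878] [ 0.6042 -0.0267  0.185 ]
scene grip [0.617  0.0583 0.185 ] [ 0.6042 -0.0267  0.185 ]
foot [0.4971 0.2597 0.012 ] [0.4759 0.0825 0.012 ]
```

```bash
cat >> h.py <<'E'
from cell import status
from scipy.spatial.transform import Rotation as Ro
np.set_printoptions(precision=4,suppress=True)
YAW=np.radians(-6.8);O=np.array([.655,.150,0])
RP=Ro.from_euler("z",YAW).as_matrix()
W=lambda x,y,z:O+RP@np.array([x,y,z])
def to(X,yaw=None):
    "dp (cm) and dr to bring TCP to X, tool down with this yaw"
    s=status.get_state();R=Ro.from_euler("xyz",s["orientation"])
    print("dp",R.inv().apply(np.array(X)-s["tcp_pos"])*100, end=" ")
    if yaw is not None: print("dr",(R.inv()*Ro.from_euler("xyz",[np.pi,0,yaw])).as_rotvec())
    else: print()
def st():
    s=status.get_state()
    print(s["t"],"tcp",s["tcp_pos"],"press",RP.T@(s["tcp_pos"]-O),"ori",s["orientation"],"j",s["joints"],"F",s["ft_force"],"w",s["gripper_width"])
E
python3 - <<'E'
from h import *
to(W(-.217,0,.20),np.pi+YAW)
to(W(-.217,0,.060),np.pi+YAW)
print("tubes foam in press frame",[(RP.T@(onz("top",u,.116)-O))[:2] for u in((183,227),(148,217),(161,243))],"big",[(RP.T@(onz("top",u,.12)-O))[:2] for u in((159,330),(152,348))])
print("foam corner",RP.T@(onz("top",(200,243),.04)-O))
E
```

```text
dp [-36.7112 -35.0517   1.843 ] dr [-0.0023 -0.0002 -0.184 ]
dp [-36.7104 -35.0199  15.8429] dr [-0.0023 -0.0002 -0.184 ]
tubes foam in press frame [array([-0.119 ,  0.1403]), array([-0.1021,  0.2282]), array([-0.1623,  0.1867])] big [array([-0.3636,  0.1571]), array([-0.4048,  0.1665])]
foam corner [-0.1406  0.1171  0.04  ]
```

>>> move_arm:
  dp:
    - [-4,-4,0]
    - [-8,-7.5,0]
    - [-12,-11,0]
    - [-15.5,-15,0.5]
    - [-19,-18.5,1]
    - [-22.5,-22,1.5]
    - [-26,-25,1.8]
    - [-29.5,-28.5,1.8]
    - [-33,-32,1.8]
    - [-36.7,-35.0,1.8]
  dr:
    - [0,0,-0.02]
    - [0,0,-0.04]
    - [0,0,-0.06]
    - [0,0,-0.08]
    - [0,0,-0.1]
    - [0,0,-0.12]
    - [0,0,-0.14]
    - [0,0,-0.16]
    - [0,0,-0.184]
    - [0,0,-0.184]
  fingers: [6,6,6,6,6,6,6,6,6,6]
  force: 15

```text
t: 1.1
tcp_pos: [0.4353, 0.1818, 0.2005]
orientation: [-3.141, -0.001, 3.024]
ft_force: [0.8, 0.3, 0.3]
gripper_width: 0.0601
```

```bash
python3 - <<'E'
from h import *
st();to(W(-.217,0,.060),np.pi+YAW)
E
```

```text
1.1 tcp [0.4353 0.1818 0.2005] press [-0.2219  0.0055  0.2005] ori [-3.1412 -0.001   3.0235] j [-0.4396  0.3647 -0.003   1.9444  0.0013  0.8335  1.0094] F [0.8103 0.3263 0.2538] w 0.06008855846567917
dp [-0.5067 -0.5488 14.0485] dr [-0.0004 -0.001   0.0006]
```

>>> move_arm:
  dp:
    - [0,0,3]
    - [0,0,6]
    - [0,0,9]
    - [0,0,11]
    - [0,0,12.5]
    - [0,0,14]
    - [0,0,14]
    - [0,0,14]
    - [0,0,14]
    - [0,0,14]
  dr:
    - [0,0,0]
    - [0,0,0]
    - [0,0,0]
    - [0,0,0]
    - [0,0,0]
    - [0,0,0]
    - [0,0,0]
    - [0,0,0]
    - [0,0,0]
    - [0,0,0]
  fingers: [6,6,6,6,6,6,6,2,2,2]
  force: 15

```text
t: 2.1
tcp_pos: [0.4356, 0.1835, 0.0614]
orientation: [-3.141, 0.001, 3.023]
ft_force: [-0.0, -7.9, 1.3]
gripper_width: 0.0406
```

```bash
python3 - <<'E'
from h import *
import cv2
st()
t=eyes.camera("top")[140:310,170:340]; cv2.imwrite("pics/t2.png",cv2.resize(t,None,fx=3.5,fy=3.5,interpolation=cv2.INTER_CUBIC))
E
```

```text
2.1 tcp [0.4356 0.1835 0.0614] press [-0.2218  0.0072  0.0614] ori [-3.1413  0.001   3.0228] j [-0.4424  0.5892 -0.0043  2.0894  0.0071  0.4624  0.9997] F [-0.0462 -7.8643  1.2864] w 0.040572362362742934
```

View pics/t2.png

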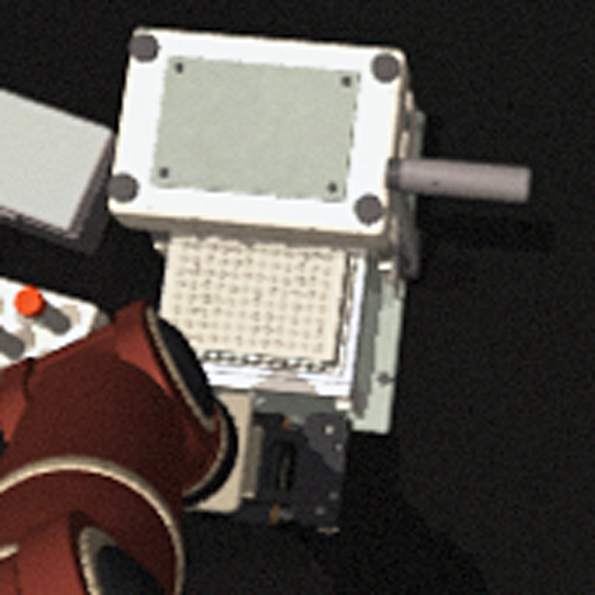

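The gripper holds the knob 7 mm off centre, because the last row of the first move fell short. I'll open, shift and close again. The carrier hasn't moved and nothing else has changed.

>>> move_arm:
  dp:
    - [0,0,0]
    - [0,0,0]
    - [-0.4,-0.7,0]
    - [-0.4,-0.7,0]
    - [-0.4,-0.7,0]
    - [-0.4,-0.7,0]
    - [-0.4,-0.7,0]
    - [-0.4,-0.7,0]
    - [-0.4,-0.7,0]
    - [-0.4,-0.7,0]
  dr:
    - [0,0,0]
    - [0,0,0]
    - [0,0,0]
    - [0,0,0]
    - [0,0,0]
    - [0,0,0]
    - [0,0,0]
    - [0,0,0]
    - [0,0,0]
    - [0,0,0]
  fingers: [6,6,6,6,2,2,2,2,2,2]
  force: 15

```text
t: 3.15
tcp_pos: [0.4384, 0.1765, 0.0606]
orientation: [-3.142, -0.0, 3.023]
ft_force: [-0.2, -0.3, 0.1]
gripper_width: 0.0274
```

```bash
python3 -c "
from h import *
st()"
```

```text
3.15 tcp [0.4384 0.1765 0.0606] press [-0.2183  0.0007  0.0606] ori [-3.1415 -0.0002  3.0231] j [-0.4241  0.5907 -0.0072  2.0894  0.009   0.4616  1.014 ] F [-0.2205 -0.2952  0.0692] w 0.02742775628516866
```

>>> move_arm:
  dp:
    - [-0.6,0,0]
    - [-1.8,0,0]
    - [-3.2,0,0]
    - [-4.6,0,0]
    - [-6,0,0]
    - [-7.3,0,0]
    - [-8.5,0,0]
    - [-9.3,0,0]
    - [-9.8,0,0]
    - [-10.2,0,0]
  dr:
    - [0,0,0]
    - [0,0,0]
    - [0,0,0]
    - [0,0,0]
    - [0,0,0]
    - [0,0,0]
    - [0,0,0]
    - [0,0,0]
    - [0,0,0]
    - [0,0,0]
  fingers: [2,2,2,2,2,2,2,2,2,2]
  force: 20

```text
t: 4.15
tcp_pos: [0.5377, 0.1647, 0.0605]
orientation: [-3.141, -0.005, 3.023]
ft_force: [-8.8, 2.4, 10.2]
gripper_width: 0.0277
```

>>> move_arm:
  dp:
    - [-0.2,0,0]
    - [-0.3,0,0]
    - [-0.3,0,0]
    - [-0.3,0,0]
  dr:
    - [0,0,0]
    - [0,0,0]
    - [0,0,0]
    - [0,0,0]
  fingers: [2,2,2,2]

```text
t: 4.55
tcp_pos: [0.5376, 0.1647, 0.0606]
orientation: [-3.14, -0.01, 3.024]
ft_force: [-9.8, 0.9, 8.8]
gripper_width: 0.0273
```

```bash
python3 -c "
from h import *
st()"
```

```text
4.55 tcp [0.5376 0.1647 0.0606] press [-0.1183  0.0007  0.0606] ori [-3.1397 -0.01    3.0241] j [-0.3218  0.6851 -0.0201  1.834   0.0169  0.6324  1.1022] F [-9.8322  0.8503  8.7642] w 0.027271970005131464
```

The TCP moved 100.0 mm and then held still against about 10 N, so the carrier is at its stop. Next I'll release the knob and lift.

>>> move_arm:
  dp:
    - [0.3,0,0]
    - [0.4,0,0]
    - [0.4,0,0]
    - [0.4,0,-2]
    - [0.8,0,-5]
    - [0.8,0,-9]
    - [0.8,0,-13]
    - [0.8,0,-17]
    - [0.8,0,-20]
    - [0.8,0,-20]
  dr:
    - [0,0,0]
    - [0,0,0]
    - [0,0,0]
    - [0,0,0]
    - [0,0,0]
    - [0,0,0]
    - [0,0,0]
    - [0,0,0]
    - [0,0,0]
    - [0,0,0]
  fingers: [2.4,6,6,6,6,6,6,6,6,6]

```text
t: 5.55
tcp_pos: [0.5386, 0.1653, 0.2657]
orientation: [3.137, 0.011, 3.022]
ft_force: [0.5, 0.3, 0.5]
gripper_width: 0.0601
```

```bash
python3 - <<'E'
from h import *
import cv2
st()
to([.6125-.0012,.012-.010,.26],np.pi+YAW-np.pi/2)
t=eyes.camera("top")[140:310,170:340]; cv2.imwrite("pics/t3.png",cv2.resize(t,None,fx=3.5,fy=3.5,interpolation=cv2.INTER_CUBIC))
E
```

```text
5.55 tcp [0.5386 0.1653 0.2657] press [-0.1174  0.0014  0.2657] ori [3.1371 0.0115 3.0216] j [-0.3267  0.429  -0.0156  1.6211  0.0085  1.0793  1.106 ] F [0.4527 0.3184 0.4582] w 0.060113915878370304
dp [ -9.1666 -15.342    0.6052] dr [0.0125 0.0054 1.5695]
```

View pics/t3.png

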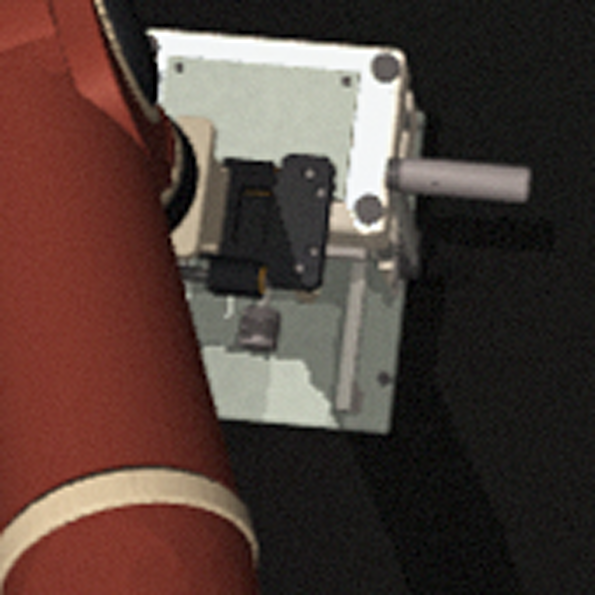

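The view shows the carrier fully under the head, the knob free at crop (258,327), and the lever at rest with its grip near (465,181). I'll move over the grip and turn 90°.

>>> move_arm:
  dp:
    - [-1,-1.5,0]
    - [-2,-3,0]
    - [-3,-5,0]
    - [-4,-7,0]
    - [-5,-9,0]
    - [-6,-11,0]
    - [-7,-12.5,0.2]
    - [-8,-14,0.4]
    - [-9,-15.2,0.6]
    - [-9.2,-15.3,0.6]
  dr:
    - [0,0,0.14]
    - [0,0,0.28]
    - [0,0,0.42]
    - [0,0,0.56]
    - [0,0,0.7]
    - [0,0,0.84]
    - [0,0,0.98]
    - [0,0,1.12]
    - [0,0,1.26]
    - [0,0,1.4]
  fingers: [6,6,6,6,6,6,6,6,6,6]

```text
t: 6.6
tcp_pos: [0.6078, -0.0014, 0.2522]
orientation: [-3.138, 0.003, 1.613]
ft_force: [-0.6, 0.3, -0.9]
gripper_width: 0.0599
```

```bash
python3 - <<'E'
from h import *
st()
to([.6113,.002,.26],np.pi+YAW-np.pi/2)
E
```

```text
6.6 tcp [ 0.6078 -0.0014  0.2522] press [-0.0289 -0.1559  0.2522] ori [-3.1383  0.0032  1.6125] j [-0.2556  0.5394  0.3663  1.5096 -0.2006  1.1332  0.1906] F [-0.6186  0.2907 -0.8561] w 0.05994060127535843
dp [ 0.325   0.3603 -0.7843] dr [-0.003   0.0035  0.1604]
```

>>> move_arm:
  dp:
    - [0.2,0.3,-0.5]
    - [0.2,0.3,-0.5]
    - [0.2,0.3,-0.5]
    - [0.2,0.3,-0.5]
  dr:
    - [0,0,0.1]
    - [0,0,0.16]
    - [0,0,0.16]
    - [0,0,0.16]
  fingers: [6,6,6,6]

```text
t: 7.0
tcp_pos: [0.6104, 0.004, 0.2582]
orientation: [-3.139, 0.001, 1.464]
ft_force: [-0.3, -0.4, -0.0]
gripper_width: 0.0601
```

```bash
python3 - <<'E'
from h import *
st()
to([.6113,.002,.26],np.pi+YAW-np.pi/2)
to([.6113,.002,.168],np.pi+YAW-np.pi/2)
E
```

```text
7.0 tcp [0.6104 0.004  0.2582] press [-0.027  -0.1502  0.2582] ori [-3.1393  0.0011  1.4637] j [-0.2845  0.5431  0.4053  1.494  -0.2237  1.153   0.053 ] F [-0.2907 -0.4467 -0.024 ] w 0.060148805291251196
dp [-0.1904  0.1127 -0.184 ] dr [-0.0023  0.0011  0.0116]
dp [-0.18    0.1342  9.0159] dr [-0.0023  0.0011  0.0116]
```

>>> move_arm:
  dp:
    - [-0.1,0.1,2.5]
    - [-0.2,0.1,5]
    - [-0.2,0.1,7]
    - [-0.2,0.1,8.5]
    - [-0.2,0.1,9.2]
    - [-0.2,0.1,9.2]
    - [-0.2,0.1,9.2]
    - [-0.2,0.1,9.2]
    - [-0.2,0.1,9.2]
    - [-0.2,0.1,9.2]
  dr:
    - [0,0,0.01]
    - [0,0,0.01]
    - [0,0,0.01]
    - [0,0,0.01]
    - [0,0,0.01]
    - [0,0,0.01]
    - [0,0,0.01]
    - [0,0,0.01]
    - [0,0,0.01]
    - [0,0,0.01]
  fingers: [6,6,6,6,6,4,2,2,2,2]
  force: 20

```text
t: 8.0
tcp_pos: [0.6119, 0.0022, 0.1683]
orientation: [3.141, -0.0, 1.453]
ft_force: [-3.3, -0.0, 1.4]
gripper_width: 0.0245
```

```bash
python3 - <<'E'
from h import *
st()
E
```

```text
8.0 tcp [0.6119 0.0022 0.1683] press [-0.0253 -0.1519  0.1683] ori [ 3.1408 -0.0002  1.453 ] j [-0.2648  0.628   0.3767  1.6134 -0.2688  0.9509  0.0857] F [-3.2619 -0.0204  1.3735] w 0.024548183806487715
```

The grip is held, with the jaw at 24.5 mm. I'll swing along the arc about the hinge, the first half first.

>>> move_arm:
  dp:
    - [0,-0.9,-0.05]
    - [0,-1.8,-0.05]
    - [0,-2.7,0]
    - [0,-3.6,0.1]
    - [0,-4.5,0.3]
    - [0,-5.35,0.5]
    - [0,-6.2,0.75]
    - [0,-7.05,1.1]
    - [0,-7.85,1.45]
    - [0,-8.65,1.85]
  dr:
    - [0,0,0]
    - [0,0,0]
    - [0,0,0]
    - [0,0,0]
    - [0,0,0]
    - [0,0,0]
    - [0,0,0]
    - [0,0,0]
    - [0,0,0]
    - [0,0,0]
  fingers: [2,2,2,2,2,2,2,2,2,2]
  force: 25

```text
t: 9.0
tcp_pos: [0.5314, 0.0123, 0.152]
orientation: [3.126, -0.001, 1.453]
ft_force: [6.8, 0.5, 3.1]
gripper_width: 0.0237
```

```bash
cat >> h.py <<'E'
def lev(hx=-.0384):
    s=status.get_state();p=RP.T@(s["tcp_pos"]-O);R=Ro.from_euler("xyz",s["orientation"]).as_matrix()
    g=p-RP.T@R[:,2]*.0188;dx,dz=g[0]-hx,g[2]-.036
    print("grasp",g,"radius",np.hypot(dx,dz),"theta",np.arctan2(-dx,dz)+np.radians(5))
    for th in (1.12,1.17,1.22,1.25):
        f=th-np.radians(5);to(W(hx-.15*np.sin(f),p[1],p[2]+.036+.15*np.cos(f)-g[2]))
E
python3 - <<'E'
from h import *
st();lev()
E
```

```text
9.0 tcp [0.5314 0.0123 0.152 ] press [-0.1064 -0.1514  0.152 ] ori [ 3.1262 -0.0013  1.453 ] j [-0.316   0.5285  0.3763  1.8712 -0.2675  0.7753  0.0854] F [6.751  0.4661 3.097 ] w 0.02369907526968949
grasp [-0.1067 -0.1514  0.1708] radius 0.15114255197324863 theta 0.5559523439588502
dp [-0.0026 -6.1705  5.7031] 
dp [-0.0031 -6.5486  6.3507] 
dp [-0.0037 -6.8939  7.0164] 
dp [-0.0041 -7.0849  7.4238]
```

>>> move_arm:
  dp:
    - [0,-0.77,0.46]
    - [0,-1.51,0.97]
    - [0,-2.22,1.53]
    - [0,-2.9,2.12]
    - [0,-3.53,2.76]
    - [0,-4.13,3.43]
    - [0,-4.7,4.13]
    - [0,-5.2,4.87]
    - [0,-5.67,5.64]
    - [0,-5.96,6.16]
  dr:
    - [0,0,0]
    - [0,0,0]
    - [0,0,0]
    - [0,0,0]
    - [0,0,0]
    - [0,0,0]
    - [0,0,0]
    - [0,0,0]
    - [0,0,0]
    - [0,0,0]
  fingers: [2,2,2,2,2,2,2,2,2,2]
  force: 25

```text
t: 10.0
tcp_pos: [0.471, 0.0195, 0.0894]
orientation: [3.13, -0.001, 1.453]
ft_force: [2.9, 0.8, 6.5]
gripper_width: 0.0234
```

>>> move_arm:
  dp:
    - [0,0,0]
    - [0,0,0]
  dr:
    - [0,0,0]
    - [0,0,0]
  fingers: [2,2]

```text
t: 10.2
tcp_pos: [0.4708, 0.0196, 0.0891]
orientation: [3.132, -0.001, 1.453]
ft_force: [4.9, 0.8, 2.9]
gripper_width: 0.0231
```

```bash
python3 - <<'E'
from h import *
import cv2
st();lev()
t=eyes.camera("top")[140:310,170:340]; cv2.imwrite("pics/t4.png",cv2.resize(t,None,fx=3.5,fy=3.5,interpolation=cv2.INTER_CUBIC))
t=eyes.camera("scene")[205:335,310:470]; cv2.imwrite("pics/s4.png",cv2.resize(t,None,fx=4.5,fy=4.5,interpolation=cv2.INTER_CUBIC))
E
```

```text
10.2 tcp [0.4708 0.0196 0.0891] press [-0.1675 -0.1513  0.0891] ori [ 3.132 -0.001  1.453] j [-0.3075  0.553   0.3189  2.086  -0.3257  0.5391  0.1291] F [4.8922 0.795  2.9454] w 0.023145387690919207
grasp [-0.1676 -0.1513  0.1079] radius 0.1479068863120631 theta 1.1503405629503758
dp [ 0.0005  0.0311 -0.4958] 
dp [ 0.0001 -0.3432  0.154 ] 
dp [-0.0002 -0.6846  0.8217] 
dp [-0.0005 -0.8733  1.2303]
```

View pics/s4.png

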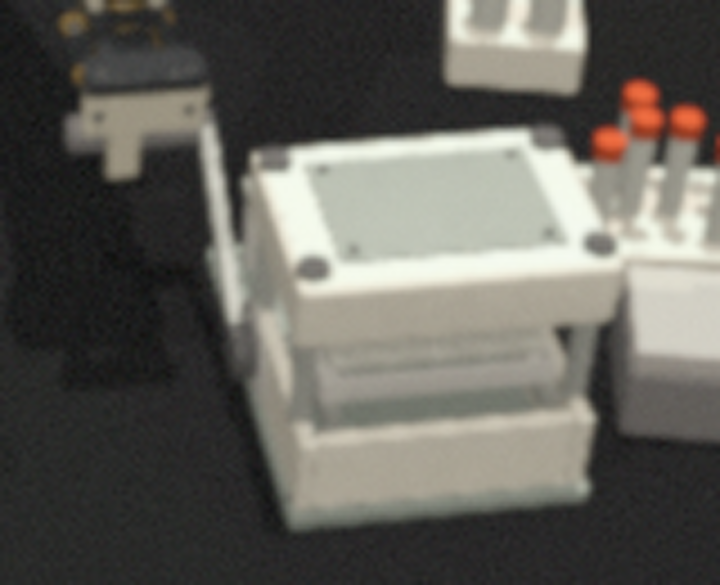

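View pics/t4.png

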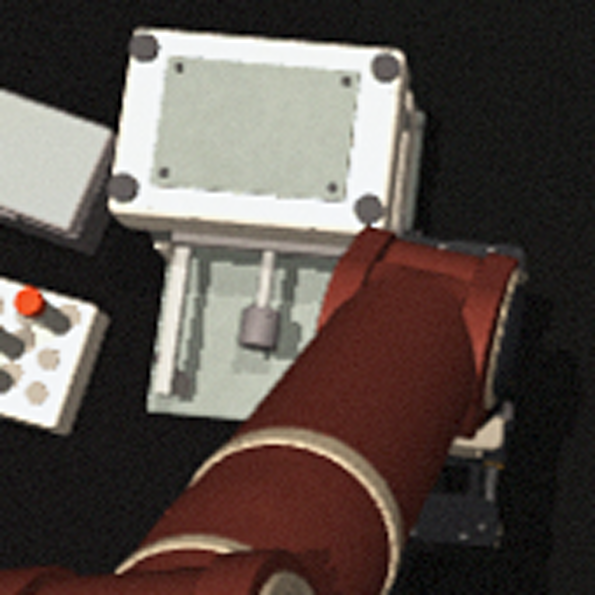

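The scene view shows the plate raised against the pad. The lever slopes forward and is gripped at about (125,135), and the knob is still home. Kinematics puts the lever at about 1.16 rad, so I'll add the last 0.06 rad.

>>> move_arm:
  dp:
    - [0,-0.1,0.2]
    - [0,-0.2,0.4]
    - [0,-0.3,0.6]
    - [0,-0.35,0.75]
    - [0,-0.35,0.75]
    - [0,-0.35,0.75]
    - [0,-0.35,0.75]
    - [0,-0.35,0.75]
  dr:
    - [0,0,0]
    - [0,0,0]
    - [0,0,0]
    - [0,0,0]
    - [0,0,0]
    - [0,0,0]
    - [0,0,0]
    - [0,0,0]
  fingers: [2,2,2,2,2,2,2,2]
  force: 25

```text
t: 11.1
tcp_pos: [0.4666, 0.0201, 0.0811]
orientation: [3.134, -0.001, 1.453]
ft_force: [4.7, 1.3, 4.3]
gripper_width: 0.0234
```

```bash
python3 - <<'E'
from h import *
import cv2
st();lev(-.037)
im=eyes.camera("scene");t=im[210:310,310:410].copy()
cv2.imwrite("pics/s5.png",cv2.resize(t,None,fx=6,fy=6,interpolation=cv2.INTER_CUBIC))
# expected arm line: arm 48 mm left of grip centre (press y=-.142+.048)
for th in(1.1,1.22,1.34):
    f=th-np.radians(5)
    for r in (0,.15): 
        u=proj("scene",W(-.037-r*np.sin(f),-.094,.036+r*np.cos(f)));print(th,r,(u-[310,210])*6+2.5)
E
```

```text
11.1 tcp [0.4666 0.0201 0.0811] press [-0.1717 -0.1513  0.0811] ori [ 3.1337 -0.0009  1.4532] j [-0.3017  0.563   0.3082  2.1019 -0.3347  0.5143  0.1363] F [4.6981 1.338  4.2906] w 0.023379116710868942
grasp [-0.1718 -0.1513  0.0999] radius 0.14921160469270522 theta 1.2151596977848684
dp [ 0.0006  0.5962 -1.2877] 
dp [ 0.0003  0.223  -0.6373] 
dp [ 0.0001 -0.1173  0.031 ] 
dp [-0.0001 -0.3053  0.4398] 
1.1 0 [321.2046 441.9202]
1.1 0.15 [276.1381 138.2948]
1.22 0 [321.2046 441.9202]
1.22 0.15 [271.1355 154.43  ]
1.34 0 [321.2046 441.9202]
1.34 0.15 [266.9169 174.1328]
```

View pics/s5.png

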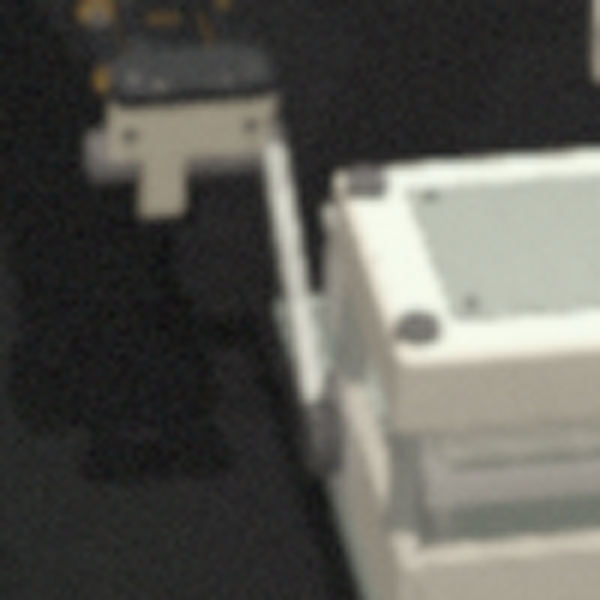

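The hub is at (322,445) and the arm's end at about (272,145), both where a lever at about 1.2 rad should appear. I'll hold briefly, then hand in.

>>> move_arm:
  dp:
    - [0,0,0.05]
    - [0,0,0.05]
    - [0,0,0.05]
    - [0,0,0.05]
    - [0,0,0.05]
  dr:
    - [0,0,0]
    - [0,0,0]
    - [0,0,0]
    - [0,0,0]
    - [0,0,0]
  fingers: [2,2,2,2,2]

```text
t: 11.65
tcp_pos: [0.4664, 0.0201, 0.0806]
orientation: [3.134, -0.001, 1.453]
ft_force: [5.6, 0.7, 3.7]
gripper_width: 0.0234
```

```bash
python3 - <<'E'
from h import *
from cell import hand_in
st();lev(-.037);print(hand_in())
E
```

```text
11.65 tcp [0.4664 0.0201 0.0806] press [-0.1719 -0.1513  0.0806] ori [ 3.1343 -0.0009  1.4532] j [-0.3012  0.5639  0.3075  2.1025 -0.3352  0.5133  0.1368] F [5.6264 0.7488 3.6784] w 0.023433017938967828
grasp [-0.1721 -0.1513  0.0994] radius 0.14920230087934827 theta 1.2191644298030404
dp [ 0.0006  0.6216 -1.3423] 
dp [ 0.0004  0.2488 -0.6917] 
dp [ 0.0001 -0.0911 -0.0232] 
dp [-0.0001 -0.2789  0.3857] 
the job is handed in; nothing more can be done
None
```

I pushed the carrier home by its knob and let go. I then gripped the lever, swung it to its highest point, and handed the job in at 11.65 s while still holding it.

- **Carrier:** the knob travelled 100.0 mm and stopped against about 10 N, and the later pictures show it still home. My first grip on the knob was 7 mm off centre, so I opened, re-centred and gripped again before pushing.
- **Lever:** the arm's position puts it at about 1.22 rad, and the last picture agrees roughly (about 1.15–1.22). The hinge position behind that figure is my own estimate, adjusted by 1–2 mm during the swing. The gripper was still loaded, with 23.4 mm between the jaws and about 7 N at the wrist.
- **Plate:** the pictures show it raised against the pad. I had no direct reading of the platen lift, the mat depth or the force on the pad.
- **Everything else:** I saw no bystander moved in the pictures, but the later ones covered only the area around the press.

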